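Flip the drying flag of the toy truck to red

TASK

The toy truck on the drying rack has just been glued. With a fingertip, push the flag in front of the truck's bay right over its hinge, from its green face until it lies flat with its red face up, and take the hand away. Be gentle, do not pinch the flag, and leave the other two flags, the projects in the bays and everything else on the bench as they are.

Things in the scene. Friction and masses are not known exactly. Their poses are not given: they have to be found in the camera images.
- rack: Fixed drying rack with a white board and wooden lips, 430 mm wide (its y), 260 mm deep (its x, from -30 to +230 mm), base board 18 mm thick. Origin on the table under the middle pivot; z up; its x axis points away from the robot, from the flags towards the bays; yawed up to 0.2 rad either way. Three bays 140 mm apart along y, each with a project standing in it and one flag in front of it. Flag i belongs to bay i.
- bay0 (a point): Centre of the floor of bay 0 (robot's right (rack -y)), 167 mm beyond pivot 0 along rack x, 18 mm above the table. Bays are open-topped with 10 mm lips.
- pivot0 (a point): Middle of the hinge axis of flag 0, 80 mm above the table; axes as the rack's; the axis runs along rack y. Held by two aluminium posts 8 mm thick at y = -36 and +36 mm, which reach 12 mm above the axis. A dark rest ledge (40 mm along x, its top 5 mm below the axis) is centred under the axis.
- flag0 (a joint): Angle of flag 0, rad. 0: lying level towards the robot (rack -x), green face up; pi/2: upright; pi (stop): level, pointing to its bay, red face up. Stiff hinge (friction about 0.06 N m, some 0.7 N at the free edge): it stays at whatever angle it is left and does not fall. The stops at 0 and pi are rigid, so press lightly there. Starts between 0 and 0.2.
- edge0 (a point): Middle of the free edge of flag 0, 92 mm from the hinge axis; moves with the flag. The flag is a flat plate 90 mm long, 54 mm wide (along the hinge), 5 mm thick. At angle 0 its last 60 mm stick out past the front of the rack with nothing beneath them but the table, about 77 mm below, so that a fingertip fits under the edge.
- bay1 (a point): Centre of the floor of bay 1 (middle), 167 mm beyond pivot 1 along rack x, 18 mm above the table. Bays are open-topped with 10 mm lips.
- pivot1 (a point): Middle of the hinge axis of flag 1, 80 mm above the table; axes as the rack's; the axis runs along rack y. Held by two aluminium posts 8 mm thick at y = -36 and +36 mm, which reach 12 mm above the axis. A dark rest ledge (40 mm along x, its top 5 mm below the axis) is centred under the axis.
- flag1 (a joint): Angle of flag 1, rad. 0: lying level towards the robot (rack -x), green face up; pi/2: upright; pi (stop): level, pointing to its bay, red face up. Stiff hinge (friction about 0.06 N m, some 0.7 N at the free edge): it stays at whatever angle it is left and does not fall. The stops at 0 and pi are rigid, so press lightly there. Starts between 0 and 0.2.
- edge1 (a point): Middle of the free edge of flag 1, 92 mm from the hinge axis; moves with the flag. The flag is a flat plate 90 mm long, 54 mm wide (along the hinge), 5 mm thick. At angle 0 its last 60 mm stick out past the front of the rack with nothing beneath them but the table, about 77 mm below, so that a fingertip fits under the edge.
- bay2 (a point): Centre of the floor of bay 2 (robot's left (rack +y)), 167 mm beyond pivot 2 along rack x, 18 mm above the table. Bays are open-topped with 10 mm lips.
- pivot2 (a point): Middle of the hinge axis of flag 2, 80 mm above the table; axes as the rack's; the axis runs along rack y. Held by two aluminium posts 8 mm thick at y = -36 and +36 mm, which reach 12 mm above the axis. A dark rest ledge (40 mm along x, its top 5 mm below the axis) is centred under the axis.
- flag2 (a joint): Angle of flag 2, rad. 0: lying level towards the robot (rack -x), green face up; pi/2: upright; pi (stop): level, pointing to its bay, red face up. Stiff hinge (friction about 0.06 N m, some 0.7 N at the free edge): it stays at whatever angle it is left and does not fall. The stops at 0 and pi are rigid, so press lightly there. Starts between 0 and 0.2.
- edge2 (a point): Middle of the free edge of flag 2, 92 mm from the hinge axis; moves with the flag. The flag is a flat plate 90 mm long, 54 mm wide (along the hinge), 5 mm thick. At angle 0 its last 60 mm stick out past the front of the rack with nothing beneath them but the table, about 77 mm below, so that a fingertip fits under the edge.
- truck_mid (a point): Centre of the toy truck, 30 mm above its underside: wooden chassis 96 x 69 x 64 mm, blue cab, yellow open bed, four black wheels. Loose, in one of the three bays (any), within 15 mm of the bay's centre.
- birdhouse_mid (a point): Centre of a wooden birdhouse, 45 mm above its underside: 60 mm square, about 96 mm high, red gable roof. Loose, in one of the bays. Leave alone.
- penblock_mid (a point): A dark wooden pen block 55 x 85 x 35 mm with three upright sticks, 90 mm high in all; the point lies 30 mm above its underside. Loose, in one of the bays. Leave alone.
- screwdriver: Loose screwdriver lying on the bench to the robot's right, 210 mm long, orange handle; origin under its middle. Bystander.
- glue: Loose white glue bottle, 56 mm across, 160 mm high, on the left; origin under its centre. Bystander.
- tin: Loose open steel tin, 72 mm across, 100 mm high, on the right; origin under its centre. Bystander.
- mallet: Loose mallet lying on the left, 260 mm long; origin under its middle. Bystander.
- offcut: Loose dark wood offcut 120 x 45 x 30 mm to the right of the robot, near it; origin under its centre. Bystander.

How it is judged:
By the outcome, as a careful person would: the job done as asked, in the order asked, and still so for the second after the job is handed in, with the robot touching nothing.
It also fails if it takes over 54 s, if anything falls off the work surface, if the arm or the gripper's body presses on something with over 40 N, if the wrist force passes 120 N, or if a joint passes its speed limit or range.

ROBOT

A 6-joint arm with a two-finger parallel gripper is mounted at the origin on the work surface. World frame = base frame: x ahead of the robot, y to its left, z up, the work surface at z = 0. Lengths are in mm, angles in rad, forces in N, time in s.
With the tool pointing down it reaches from about 275 to 1000 mm from the base axis. Payload 8.4 kg.
Tool frame: the origin (TCP) lies between the finger pads; the fingertips stand 22 mm ahead of it and the grasp point (between the pads) lies 3 mm ahead of it; z points along the fingers, y is the line along which they close (so a half turn about z gives the same grasp; the last joint's range is limited). The gripper opens to 85 mm and grips with 20 to 120 N. Pads are 22 mm wide; open, the fingers measure 114 mm over their backs; the gripper's body (76 mm by 85 mm) begins 54 mm behind the grasp point. The pads swing forward as they close: fully open they stand 13 mm farther back than shut.
Start: joints at [1.245, 0.353, 1.633, -0, 1.155, -0.002], TCP at [198.856, 592.524, 253.281] pointing down, gripper open.
Joint ranges: [-2.63, 2.63], [-0.92, 2.1], [0.06, 2.66], [-1.3, 4.44], [0, 2.69], [-3.02, 3.02]. Speed limits (rad/s): [2.22, 2.22, 2.79, 3.14, 3.14, 3.14].

INTERFACE

Orientations are given as [roll, pitch, yaw] about the fixed x, y, z axes, in that order (R = Rz(yaw) Ry(pitch) Rx(roll)).
In Python, from rig import r, grab_frame gives the robot as it stands.
- The arm moves only by the shell command python3 -m inch 'ROWS' [FORCE]. ROWS is JSON, a list of rows, each a list of 7 numbers: the turn, a rotation vector about the tool's x, y, z as a fraction of full scale, then the shift along the tool's x, y, z as a fraction of full scale, then the closure, from 0 (fully open) to 1 (shut). In form: [[rx, ry, rz, dx, dy, dz, fingers], ...]. A call has 1 to 8 rows; each row shifts and turns the commanded pose from where the row before left it, along the tool's axes as they then stand; what a row does not reach is not made up. Full scale, the value 1, is 2.5 cm for a shift and pi rad for a turn. A row lasts 1/12 s, in which the tool goes at most 41.7 mm and 7.16 degrees, less where a joint would pass 70% of its speed; a pose out of reach is approached as far as the arm can. A call with a number of a shift or a turn outside -1 to 1 is refused whole. A call with a gripper value outside its range is refused whole. The fingers move at their own pace and stop on an object; FORCE is the grip in N (left out, the last holds). Time passes only in rows, so rows that do not move let the fingers close. It gives the time, the measured TCP pose, the force, the opening and the grip force at its end, in the units of the state.
- r.sense(): the state, without advancing time (a new reading comes with each control period).
- grab_frame(name): name is "scene" or "top" or "wrist"; returns a dict with "pixels" (420x560x3 uint8, red, green, blue), "z_map" (420x560 float32, mm along the optical axis (not along the pixel's ray), 0 where there is no reading), "vertical_fov" (degrees; the focal length in pixels is half the picture's height over the tangent of half this angle, whatever the lens; pixels are square), "cx", "cy" (the principal point, pixels), "cam_to_world" (4x4, takes a point from camera to world coordinates). Camera axes: x right, y down, z forward; pixel columns grow to the right and rows downward; lengths in mm; the calibration is good to about 2 mm. A picture is of the moment at which its call begins.
- r.sign_off(): hands the job in; it is judged then, once.
The state is a dict: "clock": time; "qpos": joint angles; "qvel": joint speeds; "joint_efforts": joint torques, N m; "eef_pos": TCP position; "tcp_rot": TCP orientation; "contact_force": force on the tool from outside, world axes, zero at the start; "wrist_torque": the same for the moment, N m; "opening": opening from 0.0 (shut) to 1.0 (fully open); "grasp_force": force on a finger pad.
Only numpy, scipy, OpenCV 4.12 (cv2) and the standard library are available. Lean on these libraries where they do the work, as an engineer would, in place of code of your own. Each camera call takes 0.05 s, during which the arm holds its last target. There are 200 camera calls.

## Working session

There is one attempt and no reset: what is moved stays moved. The work goes in short steps, Python scripts to look and compute and a shell command to move; the robot and the scene stay as the last step left them, time stands still between calls to the robot, and variables do not carry over. Pictures are saved under pics/ and viewed, at most 10 in all, crops included, and the job is handed in when it is done.

```bash
ls; mkdir -p pics; python3 - <<'E'
from rig import r, grab_frame
import cv2,numpy as np,pickle
for n in("scene","top"):
    f=grab_frame(n); cv2.imwrite(f"pics/{n}0.png",f["pixels"][:,:,::-1]); pickle.dump(f,open(n+"0.pkl","wb"))
    print(n,f["vertical_fov"],np.round(f["cam_to_world"],2).tolist())
s=r.sense();print(s)
E
```

```text
pics
scene 48.40538156134375 [[0.61, 0.5, -0.62, 1429.77], [0.8, -0.38, 0.47, -666.78], [-0.01, -0.78, -0.63, 948.29], [0.0, 0.0, 0.0, 1.0]]
top 49.04894125316875 [[-0.0, -1.0, 0.03, 520.98], [-1.0, 0.0, 0.01, -24.83], [-0.01, -0.03, -1.0, 1284.85], [0.0, 0.0, 0.0, 1.0]]
{'clock': 0.1, 'qpos': array([ 1.24459703e+00,  3.53597710e-01,  1.63403963e+00, -1.16111833e-05,
        1.15518599e+00, -2.40514467e-03]), 'qvel': array([-0.00016037, -0.00057676, -0.00045776, -0.00047398,  0.00251184,
       -0.00143914]), 'joint_efforts': array([ 1.92499530e-03, -6.06366634e+01, -3.42822897e+01,  1.20648206e-04,
        3.96138828e-03, -1.11359489e-05]), 'eef_pos': array([198.73662713, 592.15533966, 252.6335932 ]), 'tcp_rot': array([-3.14036196e+00,  7.65696635e-06,  2.81780320e+00]), 'contact_force': array([ 0.25523896, -1.14612963,  0.35654191]), 'wrist_torque': array([ 0.01667846, -0.01331773, -0.03058028]), 'grasp_force': 0.0, 'opening': 1.00046476316994}
```

View pics/top0.png

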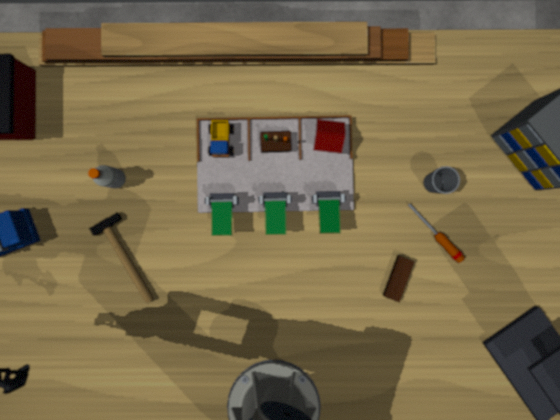

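View pics/scene0.png

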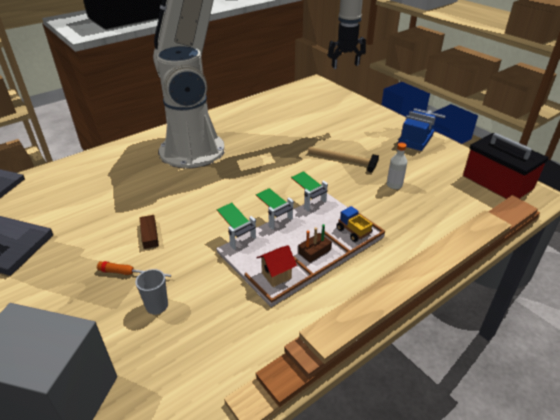

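The top view shows the truck at (221,138), in the robot's left bay (bay 2), with its flag at (222,218). The pen block is in the middle and the birdhouse on the right. The scene view agrees. Next I measure the flags.

```bash
cat > h.py <<'E'
import numpy as np,cv2,pickle
def cloud(f):
    z=f["z_map"];h,w=z.shape;F=h/2/np.tan(np.radians(f["vertical_fov"])/2)
    v,u=np.mgrid[:h,:w]; P=np.stack([(u-f["cx"])/F*z,(v-f["cy"])/F*z,z],-1)
    return P@f["cam_to_world"][:3,:3].T+f["cam_to_world"][:3,3]
def mask(f,lo,hi):
    m=cv2.inRange(cv2.cvtColor(f["pixels"],cv2.COLOR_RGB2HSV),lo,hi)
    m[f["z_map"]<=0]=0; return m
E
python3 - <<'E'
from h import *
for n in("top","scene"):
    f=pickle.load(open(n+"0.pkl","rb"));P=cloud(f)
    m=mask(f,(50,120,50),(80,255,255))
    k,L,st,c=cv2.connectedComponentsWithStats(m)
    for i in range(1,k):
        if st[i,4]<60:continue
        p=P[cv2.erode((L==i).astype(np.uint8),np.ones((3,3)))>0]; q=P[L==i]
        (cx,cy),wh,a=cv2.minAreaRect(q[:,:2].astype(np.float32))
        g=np.linalg.lstsq(np.c_[p[:,:2],np.ones(len(p))],p[:,2],rcond=None)[0]
        print(n,st[i,:4],"mean",p.mean(0).round(1),"rect",round(cx),round(cy),np.round(wh),round(a,1),"slope",g[:2].round(3),"corners",cv2.boxPoints(((cx,cy),wh,a)).round().tolist())
    W=P[(P[...,2]>10)&(P[...,2]<30)&(f["pixels"].min(-1)>110)] # board
    if n=="top":
        rr=cv2.minAreaRect(W[(abs(W[:,0]-550)<250)&(abs(W[:,1])<300)][:,:2].astype(np.float32)); print("board",rr)
E
```

```text
top [265 201  21  33] mean [520.3  -8.8  85.6] rect 521 -9 [84. 53.] 0.2 slope [-0.05  -0.008] corners [[479.0, 18.0], [479.0, -35.0], [563.0, -35.0], [563.0, 18.0]]
top [318 200  22  33] mean [ 523.9 -148.1   92.2] rect 523 -153 [83. 65.] 0.3 slope [-0.19  -0.004] corners [[482.0, -121.0], [482.0, -186.0], [565.0, -185.0], [565.0, -120.0]]
top [211 202  21  33] mean [519.2 132.4  87. ] rect 519 132 [84. 53.] 0.5 slope [-0.086 -0.009] corners [[477.0, 159.0], [477.0, 105.0], [561.0, 106.0], [560.0, 159.0]]
board ((665.0678100585938, -4.9255828857421875), (253.50271606445312, 429.367919921875), 0.9279540777206421)
scene [292 172  28  18] mean [521.4 132.7  84.9] rect 519 131 [84. 59.] 0.7 slope [-0.095 -0.01 ] corners [[476.0, 160.0], [477.0, 102.0], [561.0, 103.0], [561.0, 161.0]]
scene [257 189  28  19] mean [522.5  -7.5  83. ] rect 523 -7 [85. 51.] 2.5 slope [-0.041 -0.025] corners [[480.0, 17.0], [482.0, -34.0], [567.0, -31.0], [565.0, 21.0]]
scene [218 203  30  25] mean [ 525.3 -147.7   89.4] rect 525 -147 [86. 53.] 1.6 slope [-0.181 -0.008] corners [[481.0, -121.0], [482.0, -175.0], [568.0, -172.0], [567.0, -119.0]]
```

```bash
python3 -m inch '[[0,0,-0.036,0,0,0,1],[0,0,-0.036,0,0,0,1],[0,0,-0.036,0,0,0,1],[0,0,0,-0.44,-0.92,0,1],[0,0,0,-0.44,-0.92,0,1],[0,0,0,-0.44,-0.92,0,1],[0,0,0,-0.44,-0.92,0,1],[0,0,0,-0.44,-0.92,0,1]]' 20
python3 -m inch '[[0,0,0,-0.44,-0.92,0,1],[0,0,0,-0.44,-0.92,0,1],[0,0,0,-0.44,-0.92,0,1],[0,0,0,-0.44,-0.92,0,1],[0,0,0,-0.44,-0.92,0,1],[0,0,0,-0.44,-0.92,0,1],[0,0,0,-0.44,-0.92,0,1],[0,0,0,-0.44,-0.92,0,1]]'
python3 -m inch '[[0,0,0,-0.44,-0.92,0,1],[0,0,0,-0.44,-0.92,0,1],[0,0,0,-0.44,-0.92,0,1],[0,0,0,-0.44,-0.92,0,1],[0,0,0,-0.44,-0.92,0,1],[0,0,0,-0.44,-0.92,0,1],[0,0,0,-0.44,-0.92,0,1],[0,0,0,0,0,0,1]]'
python3 -c "
from rig import r;s=r.sense();print(s['qpos'].round(3),s['eef_pos'].round(1),s['tcp_rot'].round(3))"
```

```text
clock: 0.77
eef_pos: [255.8, 477.1, 252.9]
tcp_rot: [-3.141, -0.0, -3.126]
contact_force: [-0.1, 0.3, 0.7]
opening: -0.001
grasp_force: 0.0
clock: 1.43
eef_pos: [346.7, 294.5, 253.1]
tcp_rot: [-3.141, -0.0, -3.126]
contact_force: [0.2, 0.0, 0.9]
opening: 0.004
grasp_force: 0.0
clock: 2.1
eef_pos: [427.2, 133.1, 253.2]
tcp_rot: [-3.14, 0.0, -3.128]
contact_force: [-0.3, 0.8, 0.2]
opening: -0.003
grasp_force: 0.0
[ 0.3    0.071  1.996 -0.002  1.075 -1.284] [427.2 133.1 253.2] [-3.14   0.    -3.128]
```

```bash
python3 -m inch '[[0,-0.038,0,0,0,0,1],[0,-0.038,0,0,0,0,1],[0,-0.038,0,0,0,0,1],[0,-0.038,0,0,0,0,1],[0,-0.038,0,0,0,0,1],[0,-0.038,0,0,0,0,1],[0,-0.038,0,0,0,0,1],[0,0,0,0,0,0,1]]'
python3 -c "
from rig import r;s=r.sense();print(s['qpos'].round(3),s['eef_pos'].round(1),s['tcp_rot'].round(3))"
```

```text
clock: 2.77
eef_pos: [426.6, 128.1, 251.3]
tcp_rot: [-3.115, 0.677, -3.128]
contact_force: [-1.3, -0.2, -0.6]
opening: -0.004
grasp_force: 0.0
[ 0.53  -0.155  2.399 -0.876  0.448 -0.325] [426.6 128.1 251.3] [-3.115  0.677 -3.128]
```

```bash
cat >> h.py <<'E'
A,B,H,D=585,461.7,211,321
def ik(tip,az,al):  # tool direction: azimuth az, al below horizontal (rad)
    t=np.array([np.cos(al)*np.cos(az),np.cos(al)*np.sin(az),-np.sin(al)])
    w=np.array(tip)-(D+22)*t; q1=np.arctan2(w[1],w[0]); rr=np.hypot(w[0],w[1]); z=w[2]-H
    c=(rr*rr+z*z-A*A-B*B)/2/A/B
    if abs(c)>1:return None
    q3=np.arccos(c); q2=np.arctan2(rr,z)-np.arctan2(B*np.sin(q3),A+B*np.cos(q3)); s=q2+q3
    rad=np.array([np.cos(q1),np.sin(q1),0]);left=np.array([-np.sin(q1),np.cos(q1),0]);up=np.array([0,0,1])
    f=np.sin(s)*rad+np.cos(s)*up; e=np.cos(s)*rad-np.sin(s)*up
    return np.array([q1,q2,q3,np.arctan2(t@left,t@e),np.arccos(t@f)]).round(2),w.round()
E
python3 - <<'E'
from h import *
print(ik([427,133,231],0,np.pi/2)[0],ik([427+17*.8,129,237],-0.02,np.pi/2-.677)[0])
for az in(0,-20,-40,-55,-70,-90,40,60):
  for al in(20,30,40,50): print(az,al,ik([492,132,58],np.radians(az),np.radians(al)))
E
```

```text
[ 0.3   0.07  2.   -0.    1.07] [ 0.53 -0.18  2.41 -0.85  0.45]
0 20 (array([ 0.66,  0.93,  2.79, -2.52,  1.69]), array([170., 132., 175.]))
0 30 (array([ 0.6 ,  0.65,  2.75, -2.61,  1.27]), array([195., 132., 229.]))
0 40 (array([ 0.52,  0.44,  2.67, -2.61,  0.85]), array([229., 132., 278.]))
0 50 (array([ 0.45,  0.32,  2.56, -2.48,  0.47]), array([272., 132., 321.]))
-20 20 (array([ 0.91,  0.79,  2.59, -1.95,  1.3 ]), array([189., 242., 175.]))
-20 30 (array([ 0.83,  0.61,  2.57, -1.98,  1.06]), array([213., 234., 229.]))
-20 40 (array([ 0.74,  0.46,  2.53, -1.93,  0.81]), array([245., 222., 278.]))
-20 50 (array([ 0.63,  0.36,  2.46, -1.75,  0.57]), array([285., 207., 321.]))
-40 20 (array([ 0.95,  0.76,  2.35, -1.48,  1.22]), array([245., 339., 175.]))
-40 30 (array([ 0.88,  0.63,  2.35, -1.47,  1.06]), array([264., 323., 229.]))
-40 40 (array([ 0.8 ,  0.51,  2.34, -1.4 ,  0.89]), array([291., 301., 278.]))
-40 50 (array([ 0.7 ,  0.42,  2.31, -1.26,  0.73]), array([323., 274., 321.]))
-55 20 (array([ 0.91,  0.78,  2.17, -1.21,  1.29]), array([307., 396., 175.]))
-55 30 (array([ 0
[... 781 characters left out ...]
array([ 0.62,  0.6 ,  1.9 , -0.61,  1.16]), array([492., 352., 321.]))
40 20 (array([-0.3 ,  0.84,  2.7 ,  2.22,  1.46]), array([245., -75., 175.]))
40 30 (array([-0.22,  0.62,  2.67,  2.29,  1.14]), array([264., -59., 229.]))
40 40 (array([-0.13,  0.45,  2.61,  2.26,  0.82]), array([291., -37., 278.]))
40 50 (array([-0.03,  0.33,  2.52,  2.09,  0.51]), array([323., -10., 321.]))
60 20 (array([-0.42,  0.76,  2.47,  1.71,  1.23]), array([ 331., -147.,  175.]))
60 30 (array([-0.35,  0.61,  2.47,  1.71,  1.04]), array([ 343., -125.,  229.]))
60 40 (array([-0.26,  0.48,  2.44,  1.64,  0.84]), array([361., -96., 278.]))
60 50 (array([-0.15,  0.39,  2.39,  1.48,  0.65]), array([382., -59., 321.]))
```

```bash
cat >> h.py <<'E'
from scipy.spatial.transform import Rotation as Rt
def Rtool(az,al):
    z=np.array([np.cos(al)*np.cos(az),np.cos(al)*np.sin(az),-np.sin(al)]);y=np.array([-np.sin(az),np.cos(az),0])
    return np.c_[np.cross(y,z),y,z]
def delta(p,R,p1,R1): # shift (old... after-turn axes), turn, in row units
    return (Rt.from_matrix(R.T@R1).as_rotvec()/np.pi).round(4),(R1.T@(p1-p)/25).round(3)
def now():
    from rig import r
    s=r.sense();return s,s['eef_pos'],Rt.from_euler('xyz',s['tcp_rot']).as_matrix()
E
python3 - <<'E'
from h import *
s,p,R=now(); R1=Rtool(np.radians(-65),np.radians(25))
tip=np.array([507,138,52.]); p1=tip-R1[:,2]*(22+90)
print(p1,delta(p,R,p1,R1), ik(tip,np.radians(-65),np.radians(25)),ik(p1+22*R1[:,2],np.radians(-65),np.radians(25)))
E
```

```text
[464.10151119 229.99610614  99.33324531] (array([ 0.2818, -0.1258,  0.2284]), array([ 6.804,  3.083, -0.204])) (array([ 0.84,  0.77,  2.03, -1.05,  1.29]), array([376., 420., 197.])) (array([ 0.97,  0.73,  1.94, -0.92,  1.4 ]), array([341., 494., 235.]))
```

```bash
python3 -m inch '[[0.0256,-0.0114,0.0208,0,0,0,1],[0.0256,-0.0114,0.0208,0,0,0,1],[0.0256,-0.0114,0.0208,0,0,0,1],[0.0256,-0.0114,0.0208,0,0,0,1],[0.0256,-0.0114,0.0208,0,0,0,1],[0.0256,-0.0114,0.0208,0,0,0,1],[0.0256,-0.0114,0.0208,0,0,0,1],[0.0256,-0.0114,0.0208,0,0,0,1]]'
python3 -m inch '[[0.0256,-0.0114,0.0208,0,0,0,1],[0.0256,-0.0114,0.0208,0,0,0,1],[0.0256,-0.0114,0.0208,0,0,0,1],[0,0,0,0,0,0,1],[0,0,0,0,0,0,1]]'
python3 - <<'E'
from h import *
s,p,R=now(); R1=Rtool(np.radians(-65),np.radians(25))
tip=np.array([507,138,52.]); p1=tip-R1[:,2]*(22+90)
print(p,s['qpos'].round(2),delta(p,R,p1,R1))
E
```

```text
clock: 3.43
eef_pos: [425.1, 128.3, 249.1]
tcp_rot: [-2.997, 0.972, 2.494]
contact_force: [-0.3, -0.3, 0.3]
opening: -0.0
grasp_force: 0.0
clock: 3.85
eef_pos: [426.2, 128.2, 248.6]
tcp_rot: [-3.066, 1.099, 2.14]
contact_force: [-0.2, -0.6, -1.5]
opening: 0.001
grasp_force: 0.0
[426.20741495 128.19108464 248.61504836] [ 0.91  0.4   2.07 -0.96  1.44  0.93] (array([ 0.0139, -0.0106,  0.019 ]), array([ 6.701,  3.095, -0.241]))
```

```bash
python3 -m inch '[[0.014,-0.0106,0.019,0,0,0,1],[0,0,0,0.6,0.6,0,1],[0,0,0,0.8,0.8,0,1],[0,0,0,0.9,0.8,0,1],[0,0,0,0.9,0.6,-0.1,1],[0,0,0,0.9,0.3,-0.14,1],[0,0,0,0.9,0,0,1],[0,0,0,0.9,0,0,1]]'
python3 -m inch '[[0,0,0,0.8,0,0,1],[0,0,0,0,0,0,1],[0,0,0,0,0,0,1]]'
python3 - <<'E'
from h import *
from rig import grab_frame
s,p,R=now(); R1=Rtool(np.radians(-65),np.radians(25))
tip=np.array([507,138,52.]); p1=tip-R1[:,2]*22
print(p,p+22*R[:,2],s['qpos'].round(2),delta(p,R,p1,R1))
f=grab_frame("scene");cv2.imwrite("pics/s1.png",cv2.resize(f["pixels"][130:290,180:440,::-1],None,fx=3,fy=3))
E
```

```text
clock: 4.52
eef_pos: [468.6, 222.2, 118.6]
tcp_rot: [3.134, 1.133, 2.001]
contact_force: [-0.4, 0.2, -0.3]
opening: 0.001
grasp_force: 0.0
clock: 4.77
eef_pos: [465.2, 229.3, 101.4]
tcp_rot: [3.135, 1.136, 2.002]
contact_force: [0.5, -0.3, 0.5]
opening: 0.002
grasp_force: 0.0
[465.16526133 229.25492071 101.35065802] [473.64143483 211.18891577  92.08923544] [ 0.96  0.79  1.83 -0.92  1.43  1.12] (array([ 0.0007,  0.0006, -0.0007]), array([ 0.092, -0.026,  3.593]))
```

View pics/s1.png

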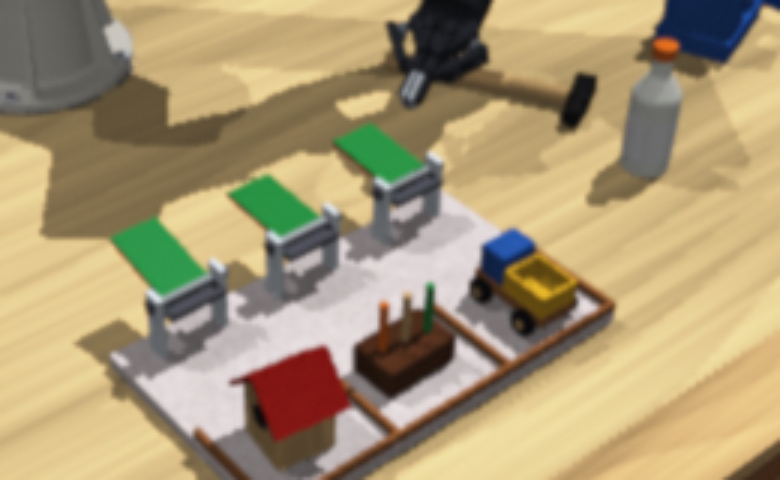

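```bash
python3 -m inch '[[0,0,0,0.09,0,0.6,1],[0,0,0,0,0,0.6,1],[0,0,0,0,0,0.6,1],[0,0,0,0,0,0.6,1],[0,0,0,0,0,0.6,1],[0,0,0,0,0,0.6,1],[0,0,0,0,0,0,1],[0,0,0,0,0,0,1]]'
cat > plan.py <<'E'
from h import *
PIV=np.array([569,132.7,80.]);YW=.016
FY=np.array([-np.sin(YW),np.cos(YW),0]);FX=np.array([np.cos(YW),np.sin(YW),0]);Z=np.array([0,0,1.])
a,b,c=np.meshgrid(np.linspace(-11,11,9),np.linspace(-15,15,11),np.linspace(-73,0,25));BOX=np.stack([a,b,c],-1).reshape(-1,3)
a,b,c=np.meshgrid(np.linspace(-43,43,9),np.linspace(-43,43,9),np.linspace(-150,-73,9));BODY=np.stack([a,b,c],-1).reshape(-1,3)
def pose(th,gap=0,rho=(69,68),y=(8,0),al=(25,75),az=(-65,-65)):
    k=np.clip((th-.09)/(np.pi-.09),0,1); g=lambda v:v[0]+(v[1]-v[0])*k
    R=Rtool(np.radians(g(az)),np.radians(g(al)))
    u=-np.cos(th)*FX+np.sin(th)*Z; m=-np.sin(th)*FX-np.cos(th)*Z
    base=PIV+g(rho)*u+g(y)*FY; q=BOX@R.T+base-PIV
    inn=(abs(q@FY)<28)&(q@u<93)&(q@u>10)
    tip=base+m*(2.5-(q@m)[inn].min()+gap)
    B=BODY@R.T+tip-PIV; bm=B@m; hit=((abs(B@FY)<42)&(abs(B@FX)<14)&(B[:,2]<14)).any() or ((abs(B@FY)<30)&(B@u<95)&(B@u>0)&(bm<4)).any()
    return tip,R,hit
E
python3 - <<'E'
from plan import *
s,p,R0=now();print(p,p+22*R0[:,2],s['contact_force'].round(1))
R=R0
for d in range(5,181,5):
    tip,R1,h=pose(np.radians(d)); p1=tip-22*R1[:,2]
    t,sh=delta(p,R,p1,R1); az=np.arctan2(R1[1,2],R1[0,2])
    print(d,tip.round(),h,t.round(4),sh,*(ik(tip,az,-np.arcsin(R1[2,2]))[0]))
    p,R=p1,R1
E
```

```text
clock: 5.48
eef_pos: [500.2, 155.1, 60.7]
tcp_rot: [3.128, 1.138, 1.993]
contact_force: [0.7, 0.5, 0.0]
opening: -0.001
grasp_force: 0.0
[500.21886054 155.10595054  60.729486  ] [508.66555245 137.01156299  51.49658099] [0.7 0.5 0. ]
5 [498. 140.  61.] False [ 0.0001  0.001  -0.0019] [-0.24  -0.344 -0.412] 0.85 0.75 2.04 -1.03 1.3
10 [497. 139.  69.] False [0.     0.0077 0.    ] [-0.284 -0.045 -0.142] 0.85 0.72 2.04 -1.02 1.29
15 [496. 139.  75.] False [0.     0.0079 0.    ] [-0.232 -0.032 -0.116] 0.84 0.7 2.05 -1.01 1.27
20 [496. 139.  80.] False [-0.      0.0079  0.    ] [-0.204 -0.024 -0.103] 0.84 0.67 2.05 -1.0 1.26
25 [496. 139.  86.] False [ 0.      0.0079 -0.    ] [-0.237  0.002 -0.115] 0.83 0.65 2.05 -0.99 1.25
30 [496. 138.  92.] False [0.     0.0079 0.    ] [-0.244  0.024 -0.115] 0.82 0.62 2.05 -0.98 1.23
35 [498. 138.  99.] False [-0.      0.0079 -0.    ] [-0.249  0.047 -0.113] 0.81 0.6 2.05 -0.97 1.22
40 [499. 138. 104.] False [-0.      0.0079  0.    ] [-0.231  0.056 -0.104] 0.8 0.58 2.05 -0.96 1.21
45 [502. 138. 111.] False [-0.      0.0079 -0.    ] [-0.257  0.098 -0.107]
[... 2008 characters left out ...]
.8 -0.54 0.96
150 [622. 135. 124.] False [0.     0.0079 0.    ] [-0.014  0.157  0.219] 0.43 0.47 1.79 -0.52 0.94
155 [626. 135. 118.] False [-0.      0.0079 -0.    ] [-0.005  0.139  0.234] 0.42 0.48 1.78 -0.49 0.93
160 [630. 135. 112.] False [-0.      0.0079 -0.    ] [0.003 0.12  0.246] 0.4 0.49 1.78 -0.46 0.92
165 [633. 134. 106.] False [0.     0.0079 0.    ] [0.011 0.098 0.257] 0.39 0.49 1.78 -0.43 0.9
170 [635. 134.  99.] False [-0.      0.0079 -0.    ] [0.018 0.075 0.265] 0.37 0.5 1.77 -0.41 0.89
175 [636. 134.  92.] False [0.     0.0079 0.    ] [0.024 0.05  0.271] 0.36 0.51 1.77 -0.38 0.87
180 [637. 134.  85.] False [ 0.      0.0079 -0.    ] [0.03  0.025 0.275] 0.34 0.52 1.77 -0.35 0.86
```

```bash
python3 -m inch '[[0,0.001,-0.002,-0.24,-0.34,-0.41,1],[0,0.008,0,-0.28,-0.045,-0.14,1],[0,0.008,0,-0.23,-0.03,-0.12,1],[0,0.008,0,-0.2,-0.02,-0.1,1],[0,0.008,0,-0.24,0,-0.115,1],[0,0.008,0,-0.24,0.02,-0.115,1],[0,0.008,0,-0.25,0.05,-0.11,1],[0,0.008,0,-0.23,0.06,-0.1,1]]'
cat > chk.py <<'E'
import sys
from plan import *
from rig import grab_frame
s,p,R=now();print(s['clock'],(p+22*R[:,2]).round(1),s['contact_force'].round(1))
f=grab_frame("scene");P=cloud(f)
cv2.imwrite(f"pics/{sys.argv[2]}.png",cv2.resize(f["pixels"][130:290,180:440,::-1],None,fx=3,fy=3))
for n,m in(("g",mask(f,(50,120,50),(80,255,255))),("r",mask(f,(0,150,60),(8,255,255))|mask(f,(172,150,60),(180,255,255)))):
    q=P[m>0];q=q[(abs(q[:,1]-132)<45)&(abs(q[:,0]-569)<110)&(q[:,2]>60)]
    if len(q)>10: print(n,len(q),"angle",np.degrees(np.median(np.arctan2(q[:,2]-80,-(q[:,0]-569)))).round(1),q.mean(0).round(1))
d0=int(sys.argv[1])
for d in range(d0,min(d0+80,181),5):
    tip,R1,h=pose(np.radians(d)); p1=tip-22*R1[:,2]
    t,sh=delta(p,R,p1,R1);print(d,t.round(4),sh);p,R=p1,R1
E
python3 chk.py 45 s2
```

```text
clock: 6.15
eef_pos: [490.9, 158.1, 118.1]
tcp_rot: [3.138, 0.956, 2.008]
contact_force: [-0.1, 0.5, -1.7]
opening: -0.002
grasp_force: 0.6
6.15 [498.6 141.8 105.4] [-0.1  0.5 -1.7]
g 373 angle 37.4 [530.2 133.2 109.5]
45 [0.0014 0.0064 0.0002] [-0.309  0.07   0.045]
50 [-0.      0.0079  0.    ] [-0.244  0.112 -0.097]
55 [ 0.      0.0079 -0.    ] [-0.257  0.154 -0.091]
60 [-0.      0.0079  0.    ] [-0.251  0.18  -0.078]
65 [-0.      0.0079  0.    ] [-0.242  0.206 -0.062]
70 [ 0.      0.0079 -0.    ] [-0.205  0.185 -0.046]
75 [0.     0.0079 0.    ] [-0.191  0.192 -0.033]
80 [-0.      0.0079 -0.    ] [-0.181  0.206 -0.019]
85 [0.     0.0079 0.    ] [-0.171  0.219 -0.004]
90 [-0.      0.0079 -0.    ] [-0.159  0.23   0.013]
95 [0.     0.0079 0.    ] [-0.147  0.239  0.031]
100 [0.     0.0079 0.    ] [-0.134  0.245  0.051]
105 [0.     0.0079 0.    ] [-0.12   0.249  0.071]
110 [ 0.      0.0079 -0.    ] [-0.107  0.25   0.091]
115 [0.     0.0079 0.    ] [-0.093  0.248  0.112]
120 [-0.      0.0079 -0.    ] [-0.079  0.244  0.133]
```

View pics/s2.png

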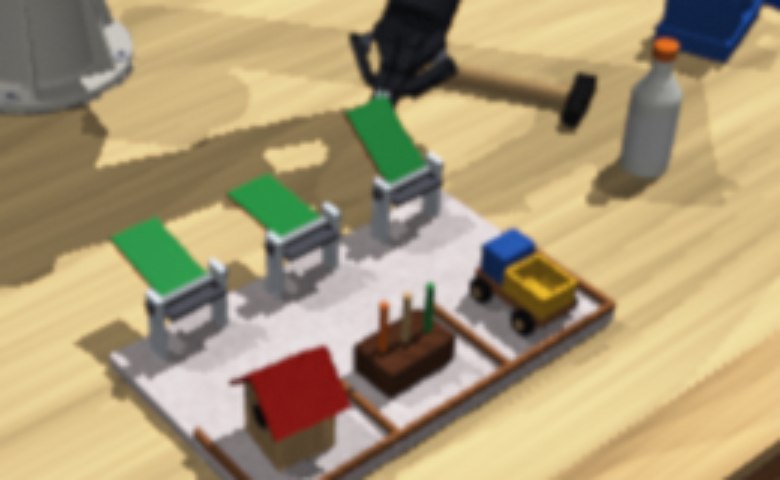

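The truck's flag (near (385,135) in the crop) is up about 37° with the finger under it. The force is about 1.7 N and the other flags haven't moved, so I'll continue.

```bash
python3 -m inch '[[0.001,0.006,0,-0.3,0.07,0,1],[0,0.008,0,-0.245,0.11,-0.06,1],[0,0.008,0,-0.255,0.155,-0.09,1],[0,0.008,0,-0.25,0.18,-0.08,1],[0,0.008,0,-0.24,0.205,-0.06,1],[0,0.008,0,-0.205,0.185,-0.045,1],[0,0.008,0,-0.19,0.19,-0.03,1],[0,0.008,0,-0.18,0.205,-0.02,1]]'
python3 chk.py 85 s3
```

```text
clock: 6.87
eef_pos: [529.6, 151.3, 159.7]
tcp_rot: [-3.141, 0.762, 2.008]
contact_force: [-1.4, -0.3, -0.2]
opening: -0.005
grasp_force: 0.5
6.8667 [536.  137.5 143.8] [-1.4 -0.3 -0.2]
g 299 angle 77.7 [558.9 133.  126.8]
85 [-0.      0.0083  0.0003] [-0.208  0.235  0.018]
90 [-0.      0.0079 -0.    ] [-0.159  0.23   0.013]
95 [0.     0.0079 0.    ] [-0.147  0.239  0.031]
100 [0.     0.0079 0.    ] [-0.134  0.245  0.051]
105 [0.     0.0079 0.    ] [-0.12   0.249  0.071]
110 [ 0.      0.0079 -0.    ] [-0.107  0.25   0.091]
115 [0.     0.0079 0.    ] [-0.093  0.248  0.112]
120 [-0.      0.0079 -0.    ] [-0.079  0.244  0.133]
125 [ 0.      0.0079 -0.    ] [-0.065  0.233  0.15 ]
130 [0.     0.0079 0.    ] [-0.053  0.204  0.151]
135 [-0.      0.0079  0.    ] [-0.043  0.196  0.169]
140 [-0.      0.0079  0.    ] [-0.033  0.186  0.186]
145 [0.     0.0079 0.    ] [-0.023  0.173  0.203]
150 [0.     0.0079 0.    ] [-0.014  0.157  0.219]
155 [-0.      0.0079 -0.    ] [-0.005  0.139  0.234]
160 [-0.      0.0079 -0.    ] [0.003 0.12  0.246]
```

```bash
python3 -m inch '[[0,0.008,0,-0.2,0.235,0.01,1],[0,0.008,0,-0.16,0.23,0.015,1],[0,0.008,0,-0.145,0.24,0.03,1],[0,0.008,0,-0.135,0.245,0.05,1],[0,0.008,0,-0.12,0.25,0.07,1],[0,0.008,0,-0.105,0.25,0.09,1],[0,0.008,0,-0.095,0.25,0.11,1],[0,0.008,0,-0.08,0.245,0.135,1]]'
python3 chk.py 125 s4
```

```text
clock: 7.58
eef_pos: [585.3, 146.9, 165.5]
tcp_rot: [-3.14, 0.561, 2.008]
contact_force: [-0.1, 0.5, 0.2]
opening: 0.001
grasp_force: 0.4
7.5833 [590.3 136.2 146.8] [-0.1  0.5  0.2]
g 21 angle 117.7 [600.1 132.2 139. ]
125 [-0.0003  0.008   0.0003] [-0.074  0.228  0.17 ]
130 [0.     0.0079 0.    ] [-0.053  0.204  0.151]
135 [-0.      0.0079  0.    ] [-0.043  0.196  0.169]
140 [-0.      0.0079  0.    ] [-0.033  0.186  0.186]
145 [0.     0.0079 0.    ] [-0.023  0.173  0.203]
150 [0.     0.0079 0.    ] [-0.014  0.157  0.219]
155 [-0.      0.0079 -0.    ] [-0.005  0.139  0.234]
160 [-0.      0.0079 -0.    ] [0.003 0.12  0.246]
165 [0.     0.0079 0.    ] [0.011 0.098 0.257]
170 [-0.      0.0079 -0.    ] [0.018 0.075 0.265]
175 [0.     0.0079 0.    ] [0.024 0.05  0.271]
180 [ 0.      0.0079 -0.    ] [0.03  0.025 0.275]
```

```bash
python3 -m inch '[[0,0.008,0,-0.075,0.23,0.165,1],[0,0.008,0,-0.055,0.205,0.15,1],[0,0.008,0,-0.045,0.195,0.17,1],[0,0.008,0,-0.035,0.185,0.185,1],[0,0.008,0,-0.025,0.175,0.205,1],[0,0.008,0,-0.015,0.155,0.22,1],[0,0.008,0,-0.005,0.14,0.235,1],[0,0.008,0,0.003,0.12,0.245,1]]'
python3 chk.py 165 s5
```

```text
clock: 8.3
eef_pos: [626.7, 140.8, 133.1]
tcp_rot: [-3.14, 0.361, 2.008]
contact_force: [-0.4, 0.9, 0.2]
opening: 0.0
grasp_force: 0.3
8.3 [629.9 133.7 112.5] [-0.4  0.9  0.2]
r 157 angle 155.8 [611.3 130.6  99.4]
165 [-0.0006  0.0076  0.0003] [0.049 0.105 0.258]
170 [-0.      0.0079 -0.    ] [0.018 0.075 0.265]
175 [0.     0.0079 0.    ] [0.024 0.05  0.271]
180 [ 0.      0.0079 -0.    ] [0.03  0.025 0.275]
```

View pics/s5.png

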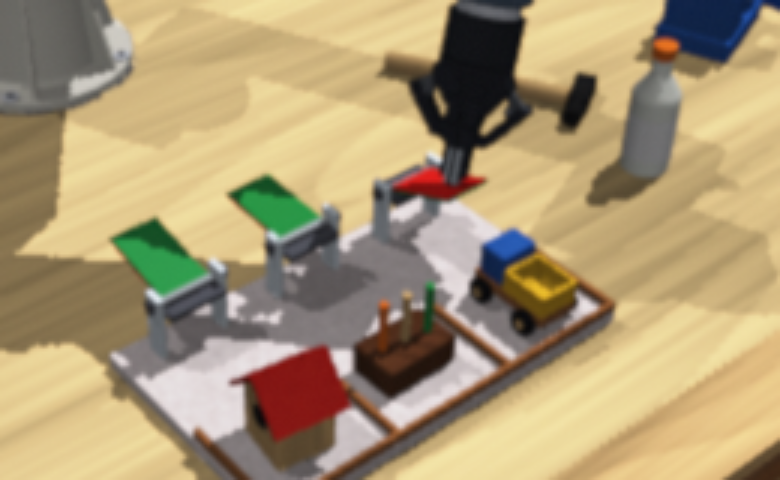

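The flag at (440,182) is at about 157° and showing its red face. The fingertip is on it and everything else is untouched. I'll finish slowly, watching the force.

```bash
python3 -m inch '[[0,0.008,0,0.03,0.1,0.26,1],[0,0.008,0,0.02,0.075,0.265,1],[0,0.008,0,0.02,0.05,0.2,1],[0,0,0,0.02,0.03,0.1,1],[0,0,0,0,0,0,1]]'
python3 -m inch '[[0,0,0,0,0,0.06,1],[0,0,0,0,0,0.06,1],[0,0,0,0,0,0,1]]'
python3 chk.py 180 s6
```

```text
clock: 8.77
eef_pos: [634.5, 138.7, 112.6]
tcp_rot: [-3.139, 0.287, 2.007]
contact_force: [0.1, 0.1, 0.9]
opening: -0.0
grasp_force: 0.0
clock: 9.02
eef_pos: [635.4, 138.1, 110.2]
tcp_rot: [-3.141, 0.286, 2.008]
contact_force: [0.0, -0.6, 0.4]
opening: 0.002
grasp_force: 0.1
9.0167 [638.  132.4  89.1] [ 0.  -0.6  0.4]
r 243 angle 174.8 [614.5 130.5  84.3]
180 [-0.0002  0.0078  0.0002] [ 0.081 -0.016  0.126]
```

```bash
for i in 1; do python3 -m inch '[[0,0,0,0,0,0.05,1],[0,0,0,0,0,0.04,1],[0,0,0,0,0,0,1]]'; done; python3 chk.py 180 s7
```

```text
clock: 9.32
eef_pos: [636.0, 137.1, 108.0]
tcp_rot: [-3.141, 0.286, 2.007]
contact_force: [-0.1, 0.7, 0.4]
opening: 0.002
grasp_force: 0.2
9.3167 [638.6 131.5  86.9] [-0.1  0.7  0.4]
r 246 angle 176.1 [614.4 130.4  83. ]
180 [-0.0002  0.0077 -0.    ] [ 0.101 -0.02   0.031]
```

```bash
python3 -m inch '[[0,0,0,0,0,0.04,1],[0,0,0,0,0,0,1],[0,0,0,0,0,0,1]]'; python3 -m inch '[[0,0,0,0,0,0.03,1],[0,0,0,0,0,0,1],[0,0,0,0,0,0,1]]'; python3 chk.py 180 s8
```

```text
clock: 9.62
eef_pos: [636.1, 136.8, 107.1]
tcp_rot: [-3.141, 0.286, 2.007]
contact_force: [-0.5, 1.1, -0.1]
opening: -0.002
grasp_force: 0.0
clock: 9.87
eef_pos: [636.2, 136.7, 106.4]
tcp_rot: [-3.141, 0.286, 2.007]
contact_force: [1.1, -1.0, 0.6]
opening: 0.002
grasp_force: 0.0
9.8667 [638.8 131.   85.3] [ 1.1 -1.   0.6]
r 250 angle 175.8 [614.3 130.4  82. ]
180 [-0.0002  0.0076 -0.    ] [ 0.104 -0.019 -0.038]
```

```bash
python3 -m inch '[[0,0,0,0,0,0.03,1],[0,0,0,0,0,0,1],[0,0,0,0,0,0,1]]'; python3 -m inch '[[0,0,0,0,0,0.03,1],[0,0,0,0,0,0,1],[0,0,0,0,0,0,1]]'; python3 chk.py 180 s9
```

```text
clock: 10.17
eef_pos: [636.3, 136.6, 105.8]
tcp_rot: [-3.141, 0.286, 2.007]
contact_force: [-0.9, -0.0, 1.7]
opening: -0.001
grasp_force: 0.9
clock: 10.42
eef_pos: [636.3, 136.6, 105.5]
tcp_rot: [-3.141, 0.286, 2.007]
contact_force: [-2.4, 1.7, 6.6]
opening: -0.004
grasp_force: 3.3
10.4167 [639.  130.9  84.4] [-2.4  1.7  6.6]
r 251 angle 168.6 [614.1 130.7  81.5]
180 [-0.0001  0.0076 -0.0001] [ 0.101 -0.023 -0.073]
```

The force has risen to 6.6 N, so the flag is on its stop. I'll withdraw.

```bash
python3 -m inch '[[0,0,0,0,0,-0.2,1],[0,0,0,0,0,-0.5,1],[0,0,0,0,0,-0.8,1],[0,0,0,0,0,-1,1],[0,0,0,0,0,-1,1],[0,0,0,0,0,-1,1],[0,0,0,0,0,-1,1],[0,0,0,0,0,-0.5,1]]'; python3 -m inch '[[0,0,0,0,0,0,1],[0,0,0,0,0,0,1],[0,0,0,0,0,0,1]]'; python3 chk.py 180 s10
python3 - <<'E'
from h import *
f=pickle.load(open("scene0.pkl","rb"))
from rig import grab_frame
g=grab_frame("scene")
P=cloud(g);m=mask(g,(0,150,60),(8,255,255))|mask(g,(172,150,60),(180,255,255));q=P[m>0];q=q[(abs(q[:,1]-132)<45)&(abs(q[:,0]-620)<60)&(q[:,2]>60)]
print(np.linalg.lstsq(np.c_[q[:,:2],np.ones(len(q))],q[:,2],rcond=None)[0],q.min(0),q.max(0))
E
```

```text
clock: 11.13
eef_pos: [619.3, 175.9, 252.9]
tcp_rot: [3.138, 0.286, 2.006]
contact_force: [1.0, 0.2, 0.6]
opening: -0.003
grasp_force: 0.0
clock: 11.38
eef_pos: [617.9, 174.2, 247.5]
tcp_rot: [-3.139, 0.286, 2.008]
contact_force: [-0.5, -0.7, -0.3]
opening: 0.0
grasp_force: 0.0
11.3833 [620.5 168.6 226.4] [-0.5 -0.7 -0.3]
r 312 angle 175.7 [615.8 133.7  80.7]
180 [-0.0008  0.0076  0.0001] [-0.048  0.008  5.847]
[ 7.85399276e-03 -1.69528599e-02  7.80983240e+01] [571.10105806 105.19208069  73.52979193] [660.41014008 168.97007784  85.96702617]
```

View pics/s10.png

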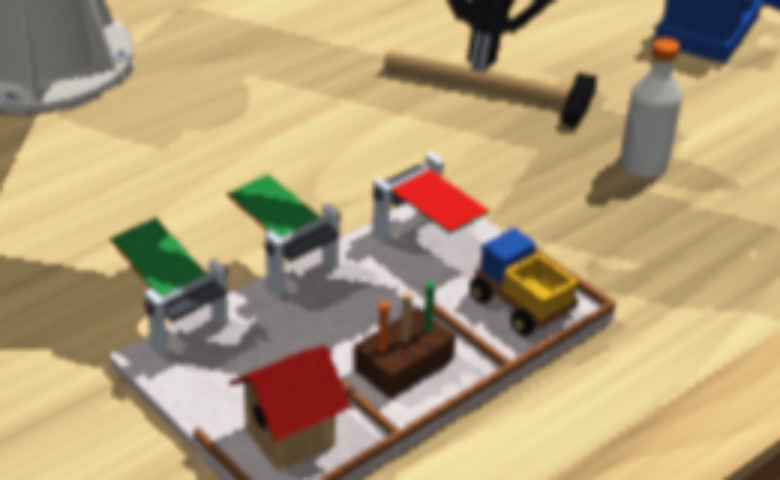

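The truck's flag at (440,200) lies flat with its red face up (slope about 0.01). The hand is well clear, and the other flags and projects haven't moved.

```bash
python3 -c "
from rig import r;print(r.sign_off())"
```

```text
the job is handed in; nothing more can be done
None
```

The flag in front of the truck's bay (bay 2, on the robot's left) now lies flat on its stop with its red face up; the hand is clear, the other flags and projects look unmoved in the last picture, and the job was handed in at about 11.4 s.

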